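# Load and wind the clockwork tube mixer

### The job

Pull the blue-capped sample tube out of its upright holder and lay it in the mixer's slanting V cradle, cap at the upper end and its bottom resting on the cradle's foot plate. Then wind the mixer's orange key clockwise (it takes several part turns) until the black gauge pointer stands in the green band; do not wind it on into the red. Leave the red-capped control tube in its holder and the bottle and jars standing where they are.

Things in the scene. Friction and masses are not known exactly. Their poses are not given: they have to be found in the camera images.
- sample_tube: Sealed sample tube with a bright blue cap, 140 mm long, 70 g or so. White barrel 30 mm in diameter, cap 35 mm in diameter over the top 25 mm. Origin: centre of its flat bottom; z runs along the tube to the cap. It stands in one of the two grey holders (left or right, it varies). Grip it by the cap, 125 to 130 mm above its bottom.
- control_tube: The same tube with a red cap, standing in the other holder; leave it alone. Origin: centre of its bottom, z to the cap.
- holder_a: Grey upright holder, fixed to the table, in which the blue-capped sample tube stands: a round cup 80 mm high, outside diameter 47 mm, inside diameter 37 mm, inner floor 8 mm above the table, on a foot disc 80 mm across. Origin: centre of its underside.
- holder_b: The same holder with the red-capped control tube.
- mixer: Hand-wound tube mixer, fixed to the table; its -x side faces the robot, give or take some yaw. Origin on the table; white base from x -75 to +145 mm, y -130 to +130 mm, 45 mm high. At y +70: a blue drum (112 mm across, top edge 133 mm high), its face leaning 30 degrees, with the key; behind it at x +105 the round gauge, 80 mm across. At y -70: the blue cradle.
- cradle: Blue slanting V trough on the mixer, 88 mm long. z: axis of a tube lying in it, up and towards the robot, 30 degrees from vertical. Origin: seat of the tube's bottom centre, on the foot plate (square to z). Open towards its +x (up, away from the robot); its walls, 40 mm deep, meet 21 mm to the -x side of the axis; mouth 57 mm wide along y. Cap and 27 mm of barrel stick out above.
- key_grip (a point): Middle of the orange butterfly key's bow, where to grip it, on the key's axis 42 mm in front of the drum's face. Frame turns with the key: z along the axis, out of the drum (30 degrees from vertical, leaning towards the robot); y along the bow, 70 mm wide; x across its flat faces, 10 mm thick. Bow 34 mm tall along z. A half turn gives the same grip.
- wind_key (a joint): Angle of the key (rad), 0 fully run down, growing as it is turned clockwise seen from in front of the drum's face (a negative turn about key_grip's z). It begins between 0 and 1.2 and can be turned to 6. It stays where it is left; it gets a little stiffer as it is wound (0.1 to 0.2 N m).
- gauge (a joint): Reading of the gauge (rad): half the key's angle. The black pointer, 32 mm long, turns clockwise seen from above; 0 is the black mark; the green band runs from 1.75 to 2.25 (its middle, 2.0, points straight away from the robot, along the mixer's +x; key at 4.0); the red band runs from 2.35 to 3.05.
- gauge_centre (a point): Centre of the gauge's face, 98 mm above the table. Its x axis is the way the pointer points.
- jar_low: Low jar with a blue lid, 60 mm in diameter and 65 mm high, loose, to the left of the mixer (+y). Origin: centre of its underside.
- jar_tall: Tall jar with a blue lid and yellow label, 72 mm in diameter and 120 mm high, loose. Origin: centre of its underside.
- wash_bottle: White bottle with a red cap, 64 mm in diameter and 160 mm high, loose. Origin: centre of its underside.
There are look-alikes about, which are no part of the job. What is shaped like the sample_tube but turquoise is not meant.

How it is judged:
By the outcome, as a careful person would: the job done as asked, in the order asked, and still so for the second after the job is handed in, with the robot touching nothing.
It also fails if it takes over 72 s, if anything falls off the work surface, if the arm or the gripper's body presses on something with over 40 N, if the wrist force passes 120 N, or if a joint passes its speed limit or range.

### The arm

A 6-joint arm with a two-finger parallel gripper is mounted at the origin on the work surface. World frame = base frame: x ahead of the robot, y to its left, z up, the work surface at z = 0. Lengths are in mm, angles in rad, forces in N, time in s.
With the tool pointing down it reaches from about 275 to 1000 mm from the base axis. Payload 8.4 kg.
Tool frame: the origin (TCP) lies midway between the tips of the shut fingers; the grasp point (between the pads) lies behind it (r.pinch_z is the z of the grasp point in the tool frame, in mm); z points along the fingers, y is the line along which they close (so a half turn about z gives the same grasp; the last joint's range is limited). The gripper opens to 85 mm and grips with 20 to 120 N. Pads are 22 mm wide; open, the fingers measure 114 mm over their backs; the gripper's body (76 mm by 85 mm) begins 54 mm behind the grasp point. The pads swing forward as they close: fully open they stand 13 mm farther back than shut.
Start: joints at [-1.177, 0.353, 1.633, -0, 1.155, -0.002], TCP at [240.965, -576.683, 231.281] pointing down, gripper open.
Joint ranges: [-2.63, 2.63], [-0.92, 2.1], [0.06, 2.66], [-1.3, 4.44], [0, 2.69], [-3.02, 3.02]. Speed limits (rad/s): [2.22, 2.22, 2.79, 3.14, 3.14, 3.14].

### API

Orientations are given as [roll, pitch, yaw] about the fixed x, y, z axes, in that order (R = Rz(yaw) Ry(pitch) Rx(roll)).
In Python, from rig import r, gripper_to, viewer gives the robot as it stands. Calls block until the motion is done:
- r.reach(position, orientation): joint-space move of the TCP to a pose.
- r.movel(position, orientation=None, rate=150, threshold=None): straight line of the TCP; orientation=None keeps the orientation; rate is the mean speed in mm/s. With threshold (N) it stops when the force on the tool has changed by that much, and returns True; else False.
- r.goto_joints(angles): joint-space move.
- gripper_to(opening): finger opening in mm; the grip force is fixed at half the most; returns when the fingers have stopped.
- r.wait(seconds).
- r.solve_ik(position, orientation): joint angles nearest the present ones, or None.
- r.state(): the state.
- viewer.get_image(name): name is "scene" or "top" or "wrist"; returns the picture (384x512x3 uint8, red, green, blue); there is no depth.
- viewer.calibration(name): a dict with "fx", "fy", "cx", "cy" (pixels), "dist_coeffs" ([k1, k2, p1, p2, k3] as OpenCV has them; the pictures are not rectified), "R" (3x3) and "t" (3): a world point X has camera coordinates R X + t. Camera axes: x right, y down, z forward; pixel columns grow to the right and rows downward; lengths in mm; the calibration is good to about 2 mm. A picture is of the moment at which its call begins: read the wrist's pose just before it. calibration takes no time and is no camera call; for the wrist camera it gives the pose at the moment of the call.
A pose or a line that the arm cannot do raises r.Unreachable and nothing moves.
- r.close_job(): hands the job in; it is judged then, once.
The state is a dict: "t": time; "qpos": joint angles; "dq": joint speeds; "effort": joint torques, N m; "tool_pos": TCP position; "tcp_rot": TCP orientation; "ft_force": force on the tool from outside, world axes, zero at the start; "moment": the same for the moment, N m; "finger_gap": finger opening in mm; "gripper_force": force on a finger pad.
Only numpy, scipy, OpenCV 4.12 (cv2) and the standard library are available. Lean on these libraries where they do the work, as an engineer would, in place of code of your own. Each camera call takes 0.05 s, during which the arm holds its last target. There are 200 camera calls.

## Working session

There is one attempt and no reset: what is moved stays moved. The work goes in short steps, each a Python script; the robot and the scene stay as the last script left them, time stands still between calls to the robot, and variables do not carry over. Pictures are saved under pics/ and viewed, at most 10 in all, crops included, and the job is handed in when it is done.

```bash
mkdir -p pics; ls; cat > h.py <<'E'
import numpy as np, cv2
from rig import r, gripper_to, viewer
def K(c): return np.array([[c['fx'],0,c['cx']],[0,c['fy'],c['cy']],[0,0,1.]]),np.array(c['dist_coeffs'],float)
def ray(c,uv):
    k,d=K(c); p=cv2.undistortPoints(np.array(uv,float).reshape(-1,1,2),k,d)[0,0]
    R=np.array(c['R']); t=np.array(c['t']); return -R.T@t, R.T@np.array([p[0],p[1],1])
def onz(c,uv,z):
    o,v=ray(c,uv); return o+v*(z-o[2])/v[2]
def proj(c,X):
    k,d=K(c); return cv2.projectPoints(np.array(X,float).reshape(-1,1,3),cv2.Rodrigues(np.array(c['R']))[0],np.array(c['t'],float),k,d)[0].reshape(-1,2)
def two(c1,p1,c2,p2):
    o1,v1=ray(c1,p1);o2,v2=ray(c2,p2)
    s=np.linalg.lstsq(np.stack([v1,-v2],1),o2-o1,rcond=None)[0]
    a,b=o1+s[0]*v1,o2+s[1]*v2; return (a+b)/2,np.linalg.norm(a-b)
def blobs(im,lo,hi,amin=40):
    m=cv2.inRange(cv2.cvtColor(im,cv2.COLOR_RGB2HSV),lo,hi)
    n,l,s,ce=cv2.connectedComponentsWithStats(m)
    return [(s[i].tolist(),ce[i].round(1).tolist()) for i in range(1,n) if s[i][4]>=amin],l
def save(n,im): cv2.imwrite(n,im[...,::-1])
E
python3 - <<'E'
from h import *
a=viewer.get_image("scene");b=viewer.get_image("top")
save('pics/scene.png',a);save('pics/top.png',b)
for n in("scene","top"):
  c=viewer.calibration(n);print(n,{k:np.round(v,3).tolist() for k,v in c.items()}, (-np.array(c['R']).T@np.array(c['t'])).round())
print(r.state(),r.pinch_z)
E
```

```text
pics
scene {'fx': 425.103, 'fy': 425.103, 'cx': 254.216, 'cy': 191.814, 'dist_coeffs': [-0.034, 0.0, 0.0, 0.0, 0.0], 'R': [[0.531, 0.848, -0.01], [0.724, -0.459, -0.515], [-0.441, 0.266, -0.857]], 't': [-361.198, -346.039, 1463.535]} [1088. -242. 1073.]
top {'fx': 393.465, 'fy': 393.465, 'cx': 248.967, 'cy': 190.324, 'dist_coeffs': [-0.133, 0.0, 0.0, 0.0, 0.0], 'R': [[0.029, -1.0, 0.007], [-0.991, -0.03, -0.13], [0.13, -0.003, -0.991]], 't': [50.444, 585.872, 1290.871]} [ 411.   72. 1356.]
{'t': 0.1, 'qpos': array([-1.17737771e+00,  3.53609370e-01,  1.63404227e+00, -8.48460727e-06,
        1.15520587e+00, -2.41880583e-03]), 'dq': array([-0.00083664, -0.00042041, -0.00205428, -0.00056662, -0.00107563,
        0.00058344]), 'effort': array([-2.27367582e-04, -6.06354690e+01, -3.42818069e+01, -3.86593285e-05,
        3.87981359e-03, -8.75700835e-06]), 'tool_pos': array([ 240.81344157, -576.28799553,  230.62520291]), 'tcp_rot': array([-3.14032777e+00,  4.69856292e-06,  3.95840851e-01]), 'ft_force': array([0.86038708, 0.11437778, 0.6707921 ]), 'moment': array([0.06878114, 0.04476405, 0.01763265]), 'gripper_force': 0.0, 'finger_gap': 85.68608728959356} -18.700000000000003
```

View pics/scene.png

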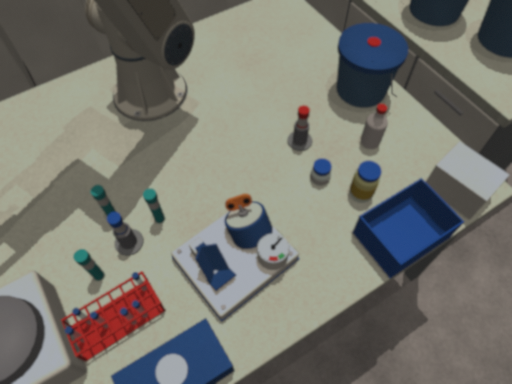

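View pics/top.png

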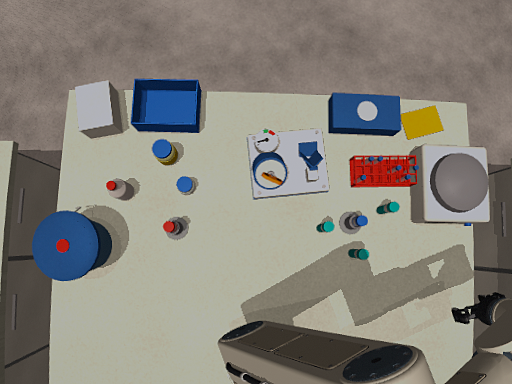

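The blue-capped tube candidates in the top view are the blue cap at (361,221) in a grey holder, and turquoise caps at (327,226), (360,254) and (389,208). In the scene view the blue one is at (116,219). The blue one fits, and I'll confirm it in a crop. The red-capped tube in a holder is at (170,226), and the wash bottle is at (112,186).

```bash
python3 - <<'E'
from h import *
a=cv2.imread('pics/scene.png')[...,::-1];b=cv2.imread('pics/top.png')[...,::-1]
ct=viewer.calibration("top");cs=viewer.calibration("scene")
B1=cv2.resize(b[190:270,300:410],(400,291),interpolation=cv2.INTER_CUBIC)
S1=cv2.resize(a[170:290,60:220],(400,300),interpolation=cv2.INTER_CUBIC)
B2=cv2.resize(b[125:202,240:335],(400,324)[:2],interpolation=cv2.INTER_CUBIC)[:291]
S2=cv2.resize(a[190:310,165:305],(400,300),interpolation=cv2.INTER_CUBIC)
save('pics/crop.png',np.vstack([np.hstack([B1,B2]),np.hstack([S1,S2])]))
for n,im in(('scene',a),('top',b)):
  for nm,lo,hi in(('blue',(105,120,80),(125,255,255)),('turq',(80,100,50),(98,255,255)),('red',(0,150,90),(6,255,255)),('orange',(7,150,90),(20,255,255))):
    print(n,nm,[(s,c) for s,c in blobs(im,lo,hi,25)[0]])
E
```

```text
scene blue [([339, 24, 69, 46, 2299], [373.0, 46.4]), ([314, 160, 17, 14, 192], [321.8, 166.5]), ([359, 162, 21, 18, 312], [369.2, 170.5]), ([360, 180, 103, 85, 2974], [406.4, 229.3]), ([107, 211, 14, 14, 139], [113.3, 217.7]), ([244, 210, 21, 19, 45], [256.4, 220.5]), ([197, 244, 10, 8, 27], [200.6, 247.2]), ([211, 269, 23, 20, 263], [220.9, 277.7]), ([113, 320, 119, 64, 3287], [181.8, 358.3]), ([66, 327, 6, 6, 26], [68.3, 329.7])]
scene turq [([91, 186, 14, 13, 136], [97.6, 192.0]), ([143, 189, 13, 14, 140], [149.7, 195.4]), ([103, 204, 11, 10, 47], [107.1, 208.7]), ([153, 209, 10, 13, 85], [157.8, 215.1]), ([74, 250, 16, 15, 169], [81.5, 256.7]), ([89, 266, 13, 13, 64], [94.8, 273.4])]
scene red [([369, 39, 10, 6, 52], [373.5, 41.5]), ([377, 104, 10, 8, 61], [381.6, 107.5]), ([299, 106, 10, 9, 73], [303.3, 110.4]), ([68, 279, 96, 81, 2929], [114.9, 321.1])]
scene orange [([227, 195, 23, 15, 165], [237.6, 201.1])]
top blue [([131, 79, 67, 46, 2086], [167.1, 105.7]), ([332, 93, 69, 37, 1979], [365.7, 111.3]), ([152, 139, 19, 19, 269], [161.2, 148.1]), ([299, 142, 18, 15, 209], [307.5, 148.0]), ([253, 154, 34, 35, 164], [267.3, 167.6]), ([304, 158, 19, 12, 67], [313.0, 164.6]), ([177, 177, 15, 15, 185], [184.1, 183.8]), ([32, 211, 66, 70, 3484], [64.8, 245.4]), ([357, 215, 11, 11, 93], [361.7, 220.3])]
top turq [([387, 202, 13, 10, 100], [392.9, 206.7]), ([377, 205, 9, 9, 41], [381.0, 209.8]), ([322, 221, 12, 11, 98], [327.9, 226.2]), ([358, 249, 11, 11, 92], [363.2, 253.9])]
top red [([350, 155, 67, 32, 1553], [380.8, 172.0]), ([106, 181, 9, 9, 66], [110.2, 184.9]), ([163, 221, 11, 11, 95], [168.3, 226.1]), ([57, 240, 12, 12, 117], [62.4, 245.3])]
top orange [([262, 172, 20, 13, 91], [271.5, 178.5])]
```

View pics/crop.png

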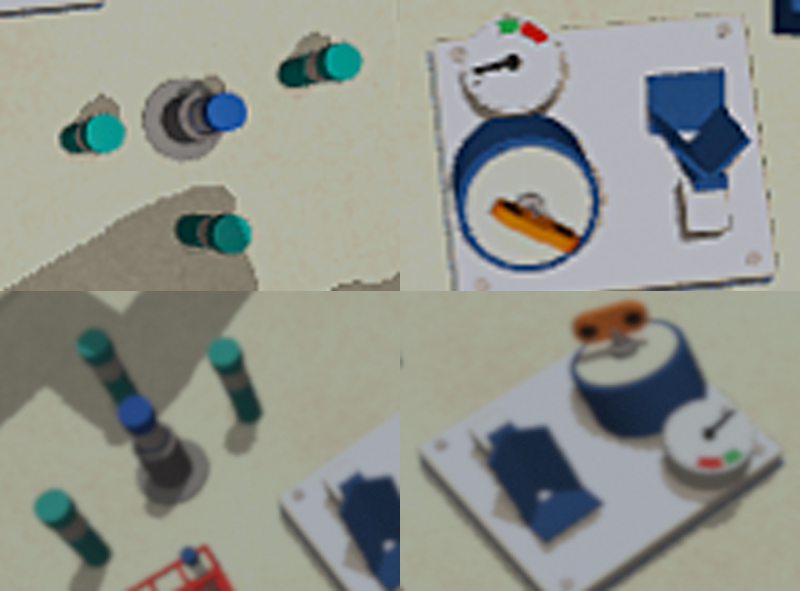

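The crop confirms that the tube in the grey holder has a pure blue cap, at top (362,221) and scene (114,218). Its three neighbours are turquoise, with no holder. The mixer is visible with its key, gauge pointer (near zero) and cradle. Next I'll measure coarsely and then refine with the wrist camera.

```bash
python3 - <<'E'
from h import *
a=cv2.imread('pics/scene.png')[...,::-1];b=cv2.imread('pics/top.png')[...,::-1]
ct=viewer.calibration("top");cs=viewer.calibration("scene")
print('tube',onz(ct,(361.9,220.5),148).round(1),onz(cs,(113.3,216.5),148).round(1),two(ct,(361.9,220.5),cs,(113.3,216.5)))
for p in((392.9,206.7),(327.9,226.2),(363.2,253.9)):print('turq',onz(ct,p,130).round())
print('ctrl',onz(ct,(168.3,226.1),148).round())
for q in((247.6,135.7),(321,128.6),(329,191.5)):print('corner',onz(ct,q,45).round(1))
hsv=cv2.cvtColor(b,cv2.COLOR_RGB2HSV)
m=cv2.inRange(hsv,(0,0,110),(180,25,255));m[:120]=0;m[205:]=0;m[:,:240]=0;m[:,335:]=0
n,l,s,_=cv2.connectedComponentsWithStats(m);i=1+s[1:,4].argmax();print(s[i])
cn=cv2.convexHull(np.argwhere(l==i)[:,::-1].astype(np.int32).copy())[:,0]
P=np.array([onz(ct,q,45)[:2] for q in cn],np.float32);print(cv2.minAreaRect(P))
print('key',two(ct,(271.5,178.5),cs,(237.6,201.1)))
print('gauge',onz(ct,(240+(511-400)/4.21,125+62/4.21),98).round(1))
E
```

```text
tube [ 485.7 -285.5  148. ] [ 485.7 -286.9  148. ] (array([ 485.52152647, -286.35218538,  147.29511354]), np.float64(1.2183718789721678))
turq [ 533. -393.  130.]
turq [ 466. -182.  130.]
turq [ 382. -295.  130.]
ctrl [451. 313. 148.]
corner [772.   77.9  45. ]
corner [ 806.2 -175.3   45. ]
corner [ 587.3 -203.    45. ]
[ 240  120   95   85 3940]
((687.3436279296875, -61.14067077636719), (293.0259094238281, 324.46148681640625), 1.6406397819519043)
key (array([609.57070433,  -2.15881485, 141.38142532]), np.float64(1.8619079929007474))
gauge [745.7  15.6  98. ]
```

```bash
python3 - <<'E'
from h import *
import pickle
o=[np.pi,-np.pi/6,0.13]
for n,p in(('A',(490,-140,330)),('B',(490,0,330))):
    r.reach(p,o); r.wait(.3)
    c=viewer.calibration('wrist'); im=viewer.get_image('wrist')
    pickle.dump((c,im),open(f'w{n}.pkl','wb'))
    save(f'pics/w{n}.png',cv2.resize(im,(800,600),interpolation=cv2.INTER_CUBIC))
    C=-np.array(c['R']).T@np.array(c['t']);print(n,C.round(),np.array(c['R'])[2].round(2),c['fx'],r.state()['t'],r.state()['tool_pos'].round(1),r.state()['qpos'].round(2))
E
```

```text
A [ 478. -143.  487.] [ 0.25  0.03 -0.97] 324.2670215160889 2.2917 [ 490.  -140.3  329.9] [-0.47 -0.15  2.08  0.4   0.81  0.75]
B [478.  -3. 487.] [ 0.25  0.03 -0.97] 324.2670215160889 3.2583 [490.1  -0.9 329.9] [-0.08 -0.22  2.14  0.15  0.72  1.28]
```

View pics/wA.png

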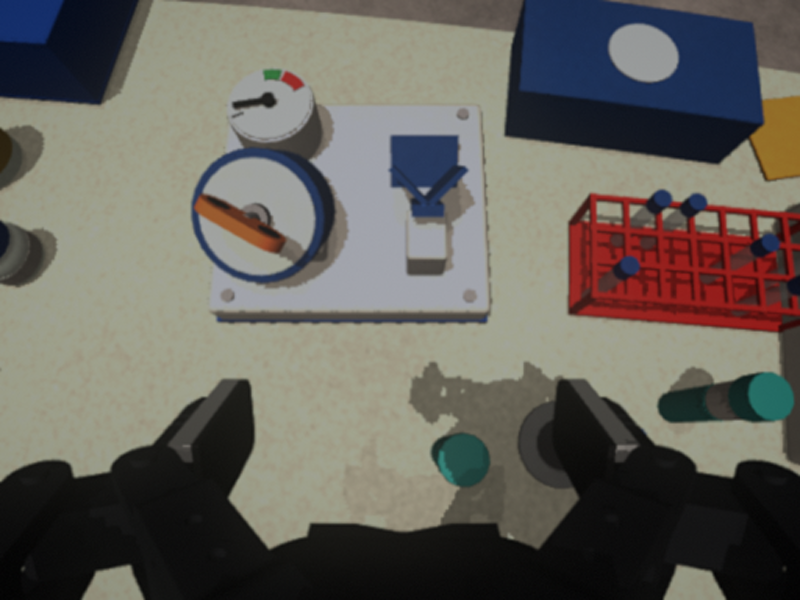

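View pics/wB.png

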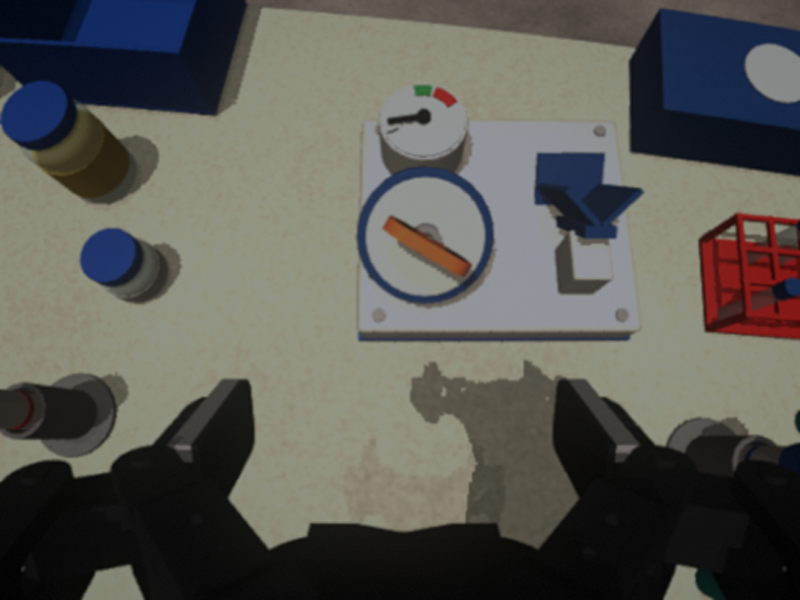

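Both wrist views show the mixer clearly: front corners at A(213,311),(490,310) and B(360,331),(638,329); gauge hub at A(268,99), B(424,117); V-trough tips at A(392,170),(467,170) and B(537,185),(642,190). The pointer is just past the black mark. I'll enlarge the cradle to pick its features.

```bash
cat > m.py <<'E'
from h import *
import pickle
cA,iA=pickle.load(open('wA.pkl','rb'));cB,iB=pickle.load(open('wB.pkl','rb'))
s=lambda p:((p[0]+.5)/1.5625-.5,(p[1]+.5)/1.5625-.5)
def T(n,a,b):
    X,e=two(cA,s(a),cB,s(b));print(n,X.round(1),round(float(e),1));return X
E
python3 - <<'E'
from m import *
for n,a,b in(('FL',(213,311),(360,331)),('FR',(490,310),(638,329)),('BR',(480,106),(613,122)),('sFL',(228,295),(378,315)),('sFR',(470,295),(622,314)),('sBR',(463,114),(600,131)),('gauge',(268,99),(424,117)),('tipL',(392,170),(537,185)),('tipR',(467,170),(642,190)),('apex',(427,200),(597,222)),('plateL',(391,136),(538,153)),('plateR',(457,136),(604,155))):T(n,a,b)
for c,im in((cA,iA),(cB,iB)):
    bl,l=blobs(im,(4,120,60),(20,255,255),100);bl=[x for x in bl if x[0][1]<200];print(bl)
k=[[x for x in blobs(im,(4,120,60),(20,255,255),100)[0] if x[0][1]<200][0][1] for im in(iA,iB)]
print('key',two(cA,k[0],cB,k[1]))
# drum inner/outer ring ellipse
f=lambda im,x0,y0:cv2.resize(im[y0:y0+62,x0:x0+62],(400,400),interpolation=cv2.INTER_CUBIC)
save('pics/cr.png',np.clip(np.hstack([f(iA,243,80),f(iB,338,88)]).astype(float)*1.5,0,255).astype(np.uint8))
E
```

```text
FL [564.3  47.9  31.3] 0.7
FR [ 598.7 -207.9   30.7] 0.5
BR [ 813.9 -179.1   35.9] 0.6
sFL [578.8  32.8  42.4] 0.6
sFR [ 606.9 -186.7   44.6] 0.0
sBR [ 794.2 -162.1   45.9] 0.1
gauge [745.1  12.9 105.1] 1.2
tipL [ 720.3 -100.2   51.7] 2.2
tipR [ 684.7 -166.4  129. ] 1.5
apex [ 662.7 -137.9  110.2] 0.8
plateL [746.1 -96.   67.3] 0.4
plateR [ 751.9 -157.7   69.7] 0.7
[([479, 62, 33, 53, 1352], [498.1, 88.4]), ([125, 125, 58, 36, 738], [152.5, 143.4])]
[([246, 139, 55, 38, 635], [272.8, 157.8])]
key (array([389.38382646, -15.15004775, 643.03569329]), np.float64(57.46112408130748))
```

View pics/cr.png

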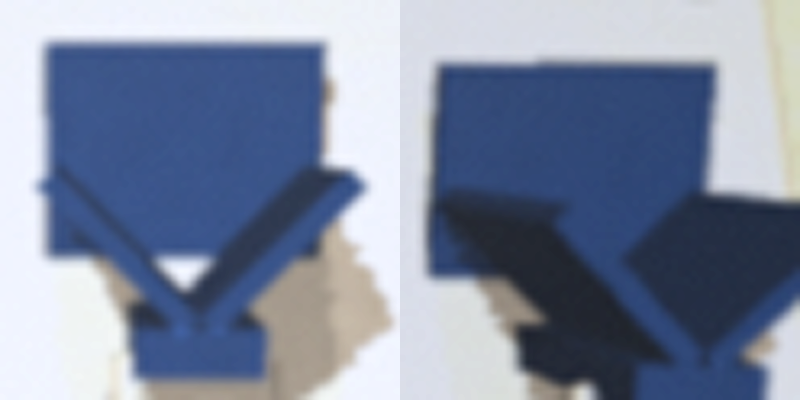

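```bash
python3 - <<'E'
from m import *
for n,pa,pb in(('FL',(213,311),(360,331)),('FR',(490,310),(638,329)),('BR',(480,106),(613,122)),('sFL',(228,295),(378,315)),('sFR',(470,295),(622,314)),('sBR',(463,114),(600,131)),('hub',(268,99),(424,117))):
    z=98 if n=='hub' else 45
    print(n,onz(cA,s(pa),z)[:2].round(1),onz(cB,s(pb),z)[:2].round(1))
a=lambda x,y:(243+x/6.452-.42,80+y/6.452-.42)
b=lambda x,y:(338+(x-400)/6.452-.42,88+y/6.452-.42)
R=cv2.Rodrigues(np.array([0,0,.128]))[0]@cv2.Rodrigues(np.array([0,-np.pi/6,0]))[0]
M=cv2.Rodrigues(np.array([0,0,.128]))[0]
for n,p,q in(('apexin',a(190,298),b(705,345)),('tipLin',a(65,168),b(567,207)),('tipRout',a(365,187),s((642,191))),('plTL',a(47,43),b(438,65)),('plTR',a(325,43),b(715,65))):
    X,e=two(cA,p,cB,q);print(n,X.round(1),round(float(e),1),'crad axes',(R.T@X).round(1),'mixaxes',(M.T@X).round(1))
kA,lA=blobs(iA,(4,120,60),(20,255,255),100);kB,lB=blobs(iB,(4,120,60),(20,255,255),100)
X,e=two(cA,(152.5,143.4),cB,(272.8,157.8));print('key',X,e,'mix',M.T@X)
for c,im,ctr in((cA,iA,(152,143)),(cB,iB,(272,158))):
    m=cv2.inRange(cv2.cvtColor(im,cv2.COLOR_RGB2HSV),(2,110,40),(20,255,255))
    n,l,st,ce=cv2.connectedComponentsWithStats(m);i=l[ctr[1],ctr[0]]
    px=np.argwhere(l==i)[:,::-1]
    for h in (0,17):
        P=[]
        for q in px:
            o,v=ray(c,q);o=R.T@(o-X);v=R.T@v;P.append((o+v*(h-o[2])/v[2])[:2])
        rect=cv2.minAreaRect(np.float32(P));bp=cv2.boxPoints(rect)
        w,vv=np.linalg.eigh(np.cov(np.array(P).T));d=vv[:,1]
        print(st[i],h,np.round(rect[0],1),np.round(rect[1],1),'ang of bow from +y',round(float(np.arctan(-d[0]/d[1])),3))
E
```

```text
FL [562.   42.2] [561.4  46.4]
FR [ 595.2 -205.9] [ 594.7 -201.5]
BR [ 806.7 -178.4] [ 807.4 -175.7]
sFL [578.5  31.8] [577.9  32.6]
sFR [ 606.8 -186.7] [ 606.8 -186.5]
sBR [ 794.9 -162.1] [ 794.8 -162.4]
hub [750.8  16. ] [749.3  13.2]
apexin [ 657.7 -136.5  124.6] 1.6 crad axes [ 612.2 -219.3 -209.5] mixaxes [ 634.9 -219.3  124.6]
tipLin [ 682.9 -109.2  124. ] 0.8 crad axes [ 636.5 -195.5 -224.3] mixaxes [ 663.4 -195.5  124. ]
tipRout [ 685.  -167.1  127.8] 0.7 crad axes [ 633.8 -253.1 -218.3] mixaxes [ 658.1 -253.1  127.8]
plTL [747.6 -95.4  65.7] 0.5 crad axes [ 664.4 -190.1 -307.7] mixaxes [ 729.3 -190.1   65.7]
plTR [ 755.6 -158.7   66.9] 0.2 crad axes [ 664.9 -253.8 -306.6] mixaxes [ 729.1 -253.8   66.9]
key [609.9359686   -3.09072136 143.57394191] 0.07851699525167427 mix [604.5516585  -80.92422721 143.57394191]
[125 125  58  36 768] 0 [ 0.8 -0.9] [69.5 18.2] ang of bow from +y -0.502
[125 125  58  36 768] 17 [ 2.7 -6.4] [66.3 17.3] ang of bow from +y -0.502
[246 139  55  38 653] 0 [ 0.2 -0.4] [68.4 13.5] ang of bow from +y -0.543
[246 139  55  38 653] 17 [2.9 0.4] [65.2 12.9] ang of bow from +y -0.543
```

```bash
python3 - <<'E'
from m import *
a=lambda x,y:(243+x/6.452-.42,80+y/6.452-.42)
b=lambda x,y:(338+(x-400)/6.452-.42,88+y/6.452-.42)
R=cv2.Rodrigues(np.array([0,0,.128]))[0]@cv2.Rodrigues(np.array([0,-np.pi/6,0]))[0]
def pl(c,q,h):
    o,v=ray(c,q);o=R.T@o;v=R.T@v;return (o+v*(h-o[2])/v[2])[:2].round(1)
for h in(-217,-219,-221):
  print(h,'apex',pl(cA,a(190,298),h),pl(cB,b(705,345),h),'tipLin',pl(cA,a(65,168),h),pl(cB,b(567,207),h),'tipLout',pl(cA,a(40,187),h),'tipRin',pl(cA,a(345,172),h),'tipRout',pl(cA,a(365,187),h))
for h in(-307,-309):print('plate',pl(cA,a(47,43),h),pl(cB,b(438,65),h),pl(cA,a(325,43),h),pl(cB,b(715,65),h),'bot',pl(cA,a(47,257),h),pl(cB,b(428,275),h))
# check: colour edge refinement along plate & tips by reprojection of assumed cradle
for x0,z0 in((629,-307),(632,-307)):
  O=np.array([x0,-222,z0])
  print('origin',(R@O).round(1))
E
```

```text
-217 apex [ 612.5 -219.7] [ 610.6 -222.2] tipLin [ 636.9 -195.7] [ 636.4 -193.1] tipLout [ 633.4 -190.9] tipRin [ 636.3 -249. ] tipRout [ 633.5 -252.9]
-219 apex [ 612.4 -219.8] [ 610.4 -222.9] tipLin [ 636.9 -195.6] [ 636.3 -193.7] tipLout [ 633.3 -190.8] tipRin [ 636.3 -249.3] tipRout [ 633.5 -253.2]
-221 apex [ 612.2 -219.9] [ 610.1 -223.7] tipLin [ 636.9 -195.6] [ 636.3 -194.4] tipLout [ 633.3 -190.8] tipRin [ 636.3 -249.5] tipRout [ 633.5 -253.4]
plate [ 664.6 -190.1] [ 664.2 -189.9] [ 664.8 -253.9] [ 665. -254.] bot [ 616.4 -189.9] [ 616.8 -190.4]
plate [ 664.7 -190.1] [ 664.2 -190.4] [ 664.9 -254.1] [ 665.  -254.7] bot [ 616.3 -189.8] [ 616.7 -190.9]
origin [ 720.9 -131.1   48.6]
origin [ 723.4 -130.7   50.1]
```

```bash
cat >> h.py <<'E'
from scipy.spatial.transform import Rotation as Ro
YAW=.128
RC=Ro.from_euler('z',YAW)*Ro.from_euler('y',-np.pi/6)
CR=RC.apply([630,-222,-307]); KEY=np.array([611.3,-3.5,141.5]); PZ=r.pinch_z
OC=[np.pi,-np.pi/6,YAW]
def crad(x,z,y=0,g=126): return CR+RC.apply([x,y,z+g+PZ])
def kpose(phi,out=0): return KEY+RC.apply([0,0,PZ+out]), (RC*Ro.from_euler('z',phi)*Ro.from_euler('x',np.pi)).as_euler('xyz')
E
python3 - <<'E'
from h import *
T=np.array([485.6,-286.5]);D=[np.pi,0,YAW]
for n,p,o in(('pre',[*T,190],D),('pick',[*T,115.3],D),('lift',[*T,290],D),('c1',crad(40,110),OC),('c2',crad(30,6),OC),('c3',crad(0,0),OC)):
    q=r.solve_ik(np.array(p),o);print(n,np.round(p),None if q is None else np.round(q,2))
for phi in(4.19,3,2,1.05,0,-1,-1.5,-2.1,-2.4):
    p,o=kpose(phi);q=r.solve_ik(p,o);print('key',phi,None if q is None else np.round(q,2))
r.reach([*T,190],D)
r.movel([*T,115.3],rate=80,threshold=15)
gripper_to(20); s=r.state();print('gap',s['finger_gap'],s['gripper_force'],s['tool_pos'].round(1),s['t'])
r.movel([*T,290],rate=120); r.wait(.1)
s=r.state();print('gap',s['finger_gap'],s['gripper_force'],s['ft_force'].round(1),s['t'])
r.reach(crad(45,115),OC);r.wait(.2);s=r.state();print(s['finger_gap'],s['ft_force'].round(1),s['t'])
i1=viewer.get_image('wrist');c=viewer.calibration('wrist');i2=viewer.get_image('scene')
save('pics/held.png',np.hstack([cv2.resize(i1,(400,300)),cv2.resize(i2[130:310,90:330],(400,300))]))
E
```

```text
pre [ 486. -286.  190.] [-0.54  0.3   1.81 -0.    1.03  0.91]
pick [ 486. -286.  115.] [-0.54  0.4   1.86 -0.    0.88  0.91]
lift [ 486. -286.  290.] [-0.54  0.21  1.7  -0.    1.24  0.91]
c1 [ 648. -140.  257.] [-0.33  0.19  1.91  0.4   0.61  0.83]
c2 [ 691. -135.  162.] [-0.29  0.37  1.9   0.51  0.43  0.73]
c3 [ 669. -138.  142.] [-0.31  0.37  1.96  0.6   0.39  0.62]
key 4.19 None
key 3 [-0.06  0.31  2.12  0.45  0.21 -2.03]
key 2 [-0.06  0.31  2.12  0.45  0.21 -1.03]
key 1.05 [-0.06  0.31  2.12  0.45  0.21 -0.08]
key 0 [-0.06  0.31  2.12  0.45  0.21  0.97]
key -1 [-0.06  0.31  2.12  0.45  0.21  1.97]
key -1.5 [-0.06  0.31  2.12  0.45  0.21  2.47]
key -2.1 None
key -2.4 [-0.06  0.31  2.12  0.45  0.21 -2.91]
gap 33.61995265078582 59.385892152786255 [ 485.9 -286.7  115.7] 6.075
gap 33.61310708337983 59.554152488708496 [-0.1 -0.3 -0.9] 7.7833
33.6851701069402 [ 0.3  0.7 -0.7] 8.85
```

View pics/held.png

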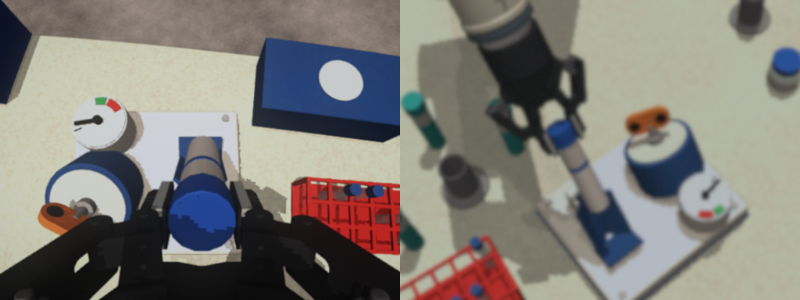

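The tube is held straight (left: cap at (203,215), barrel over the cradle; right: cap at (560,135), axis parallel to the trough). Placing it now.

```bash
python3 - <<'E'
from h import *
def st(n):
    s=r.state();f=RC.inv().apply(s['ft_force']);x=RC.inv().apply(s['tool_pos']-CR)-[0,0,126+PZ];print(n,'cradle xyz',x.round(1),'f',f.round(1),'gap',round(s['finger_gap'],1),'t',s['t'])
r.movel(crad(32,6),rate=120);r.wait(.2);st('c2')
print(r.movel(crad(-4,6),rate=40,threshold=4));st('x')
s=r.state();x=RC.inv().apply(s['tool_pos']-CR)[0]
print(r.movel(crad(x,-6),rate=30,threshold=5));st('z')
gripper_to(60);r.wait(.3);st('open')
r.movel(crad(x,70),rate=150);r.wait(.2);st('back')
i1=viewer.get_image('wrist');i2=viewer.get_image('scene')
save('pics/placed.png',np.hstack([cv2.resize(i1,(400,300)),cv2.resize(i2[190:310,165:325],(400,300),interpolation=cv2.INTER_CUBIC)]))
E
```

```text
c2 cradle xyz [32.6 -0.2  6.7] f [ 0.3  1.  -0.9] gap 33.7 t 10.2167
True
x cradle xyz [-0.8  0.3  5.9] f [ 3.6  1.8 -1.7] gap 33.3 t 10.9917
True
z cradle xyz [-0.4  0.3  4.3] f [0.2 0.2 5.4] gap 33.6 t 11.2083
open cradle xyz [-0.9  0.6  4.2] f [-0.5 -0.3  0.2] gap 59.9 t 11.8833
back cradle xyz [-1.5  0.3 69.1] f [0.1 0.  0.6] gap 59.9 t 12.675
```

View pics/placed.png

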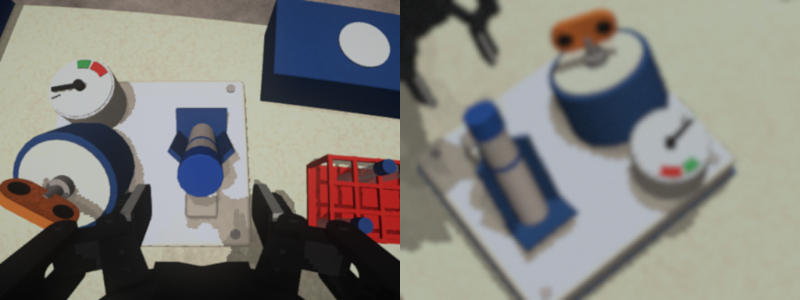

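The tube lies in the V with its cap up and bottom on the foot plate (left: cap at (200,175); right: bottom at (535,222) on the plate). Next comes the winding, using joint 6 alone because its axis lies along the key's axis.

```bash
cat >> h.py <<'E'
YM=Ro.from_euler('z',YAW)
GC=np.array([745.5,13.0,98.])
def gauge(name='top',im=None):
    """reading from dark pixels in the gauge face (mixer-frame pointer direction)"""
    c=viewer.calibration(name); im=viewer.get_image(name) if im is None else im
    u0,v0=proj(c,GC)[0]; v=cv2.cvtColor(im,cv2.COLOR_RGB2GRAY).astype(float); P=[];W=[]
    for y in range(int(v0)-25,int(v0)+26):
        for x in range(int(u0)-25,int(u0)+26):
            if not(0<=x<512 and 0<=y<384): continue
            d=YM.inv().apply(onz(c,(x,y),98)-GC)[:2]
            if 9<np.hypot(*d)<27 and im[y,x].max()<110: P.append(d);W.append(110-im[y,x].max())
    if not P: return None
    m=np.average(P,axis=0,weights=W); return 2.0-np.arctan2(m[1],m[0]), len(P), m.round(1)
def turn(dphi,n):
    q=np.array(r.state()['qpos'])
    for i in range(n):
        q[5]-=dphi/n; r.goto_joints(q)
    s=r.state();print('turned',dphi,'q6',s['qpos'][5].round(3),'f',s['ft_force'].round(1),'m',s['moment'].round(2),'gap',round(s['finger_gap'],1),'pos',(s['tool_pos']-KEY-RC.apply([0,0,PZ])).round(1),'t',s['t'])
E
python3 - <<'E'
from h import *
print('g0',gauge('top'),gauge('scene'))
phi=-.52+np.pi/2
p,o=kpose(phi,90);r.reach(p,o)
p,o=kpose(phi,0);print(r.movel(p,o,rate=100,threshold=12))
gripper_to(0);turn(0,1)
turn(-.6,2);print(gauge('top'),gauge('scene'))
turn(-1.15,3);print(gauge('top'),gauge('scene'))
E
```

```text
g0 (np.float64(0.41829803212657035), 9, array([-0.2, 16.6])) (np.float64(0.28677936902842704), 11, array([-2.4, 16.6]))
False
turned 0 q6 -0.078 f [0.3 0.3 2. ] m [ 0.05  0.3  -0.06] gap 9.3 pos [-0.8  0.4  0.1] t 15.325
turned -0.6 q6 0.516 f [-0.1  0.2  1.4] m [ 0.02  0.23 -0.13] gap 9.2 pos [-0.8  0.4  0.1] t 16.1083
(np.float64(0.668023569676967), 10, array([ 4.1, 17. ])) (np.float64(0.5491912785526791), 11, array([ 2. , 16.3]))
turned -1.15 q6 1.661 f [-0.7 -1.5 -0.5] m [-0.18  0.23 -0.2 ] gap 9.1 pos [-0.8  0.3  0.1] t 17.575
(np.float64(1.1402038427399952), 8, array([11.3, 13.1])) (np.float64(1.0486810928554555), 14, array([10.2, 14.3]))
```

```bash
python3 - <<'E'
from h import *
gripper_to(60)
phi=-.52+np.pi/2-1.75
p,o=kpose(phi,70);r.movel(p,o,rate=150)
p,o=kpose(phi+np.pi,70);r.reach(p,o)
p,o=kpose(phi+np.pi,0);print(r.movel(p,o,rate=100,threshold=12))
gripper_to(0);turn(0,1)
turn(-1.2,3);print(gauge('top'),gauge('scene'))
turn(-.5,2);r.wait(.2);print(gauge('top'),gauge('scene'))
gripper_to(60)
p,o=kpose(phi+np.pi-1.7,120);r.movel(p,o,rate=150);r.wait(.3)
print(gauge('top'),gauge('scene'),gauge('wrist'),r.state()['t'])
i1=viewer.get_image('wrist');i2=viewer.get_image('scene');i3=viewer.get_image('top')
save('pics/fin.png',np.vstack([np.hstack([cv2.resize(i1,(400,300)),cv2.resize(i2[190:310,165:325],(400,300),interpolation=cv2.INTER_CUBIC)]),np.hstack([cv2.resize(i3[120:210,240:360],(400,300),interpolation=cv2.INTER_CUBIC),cv2.resize(i3,(400,300))])]))
E
```

```text
False
turned 0 q6 -1.47 f [-0.5 -0.4  0.4] m [-0.25  0.36  0.02] gap 9.3 pos [-0.1 -0.3  0.5] t 23.0833
turned -1.2 q6 -0.273 f [-4.5 -5.6  0.9] m [-0.86  0.81 -0.52] gap 9.5 pos [-0.9 -0.6  0. ] t 24.4833
(np.float64(1.610040785209315), 7, array([16.1,  6.6])) (np.float64(1.6386352284323593), 14, array([17.7,  6.7]))
turned -0.5 q6 0.22 f [-4.6 -2.1  1.7] m [-0.24  0.67 -0.22] gap 9.4 pos [-1.3 -0.4 -0.2] t 25.2833
(np.float64(1.8668578612554072), 7, array([16. ,  2.1])) (np.float64(1.8778832901981377), 15, array([19.4,  2.4]))
(np.float64(1.8664971918618902), 7, array([16.1,  2.2])) (np.float64(1.8794362990350462), 15, array([19.5,  2.4])) (np.float64(2.0020965549098055), 100, array([15.9, -0. ])) 27.5167
```

View pics/fin.png

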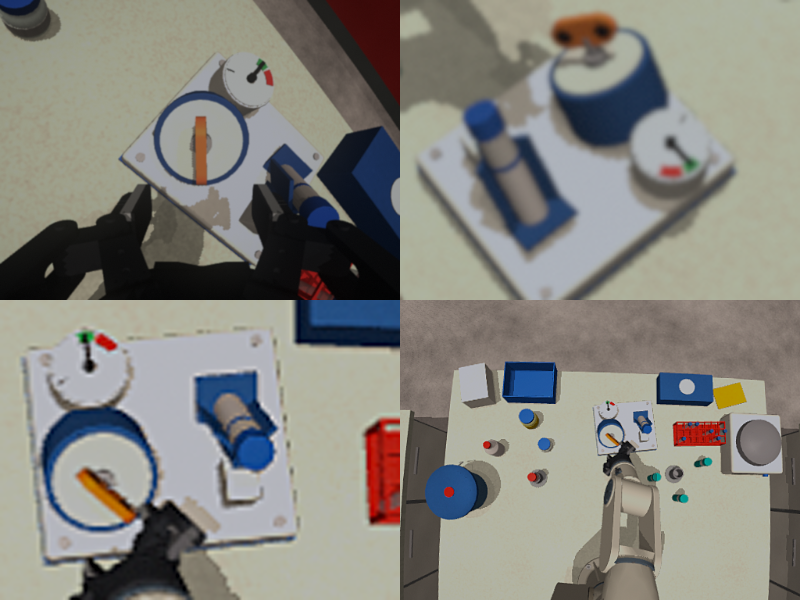

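The pointer stands in the green band: the scene view shows its tip at the green mark (690,162), and readings are 1.87–2.0. The tube lies in the cradle, and the bottle, jars and control tube haven't moved. The arm touches nothing. I'll do one last check of the cap height, then hand in.

```bash
python3 - <<'E'
from h import *
ct=viewer.calibration('top');cs=viewer.calibration('scene');it=viewer.get_image('top');is_=viewer.get_image('scene')
E=CR+RC.apply([0,0,127.5]);P=[]
for c,im in((ct,it),(cs,is_)):
    e=proj(c,E)[0];bl=blobs(im,(105,120,80),(125,255,255),25)[0]
    b=min(bl,key=lambda b:np.hypot(*(np.array(b[1])-e)));P.append(b[1]);print('expected cap centre',e.round(1),'blob',b)
X,e=two(ct,P[0],cs,P[1]);d=RC.inv().apply(X-CR);print('cap centroid in cradle',d.round(1),round(float(e),1))
if abs(d[0])<10 and abs(d[1])<8 and 115<d[2]<142: print('close',r.close_job(),r.state()['t'])
E
```

```text
expected cap centre [316.4 163.5] blob ([310, 158, 13, 13, 119], [315.8, 164.4])
expected cap centre [198.4 239.5] blob ([191, 231, 15, 15, 157], [198.3, 237.6])
cap centroid in cradle [ -1.5   2.4 131.1] 0.4
the job is handed in; nothing more can be done
the job is handed in; nothing more can be done
```

I handed the job in at about 28 s: the blue-capped tube lies in the cradle, cap up and bottom on the foot plate, and the key is wound so the pointer stands in the green band (readings 1.87–2.00).

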